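Refit the speed knob and switch the controller off

ROBOT

A 6-joint arm with a two-finger parallel gripper is mounted at the origin on the work surface. World frame = base frame: x ahead of the robot, y to its left, z up, the work surface at z = 0. Lengths are in m, angles in rad, forces in N, time in s.
With the tool pointing down it reaches from about 0.325 to 0.9 m from the base axis. Payload 6.1 kg.
Tool frame: the origin (TCP) lies midway between the tips of the shut fingers; the grasp point (between the pads) lies 19 mm behind it; z points along the fingers, y is the line along which they close (so a half turn about z gives the same grasp; the last joint's range is limited). The gripper opens to 85 mm and grips with 20 to 120 N. Pads are 22 mm wide; open, the fingers measure 114 mm over their backs; the gripper's body (76 mm by 85 mm) begins 54 mm behind the grasp point. The pads swing forward as they close: fully open they stand 13 mm farther back than shut.
Start: joints at [1.031, 0.22, 1.526, -0, 1.395, -0.126], TCP at [0.251, 0.572, 0.231] pointing down, gripper open.
Joint ranges: [-2.98, 2.98], [-0.91, 2.08], [0.09, 2.57], [-1.24, 4.39], [0.2, 2.65], [-2.68, 2.68]. Speed limits (rad/s): [2.57, 2.57, 3.01, 3.14, 3.14, 3.14].

INTERFACE

Orientations are given as [roll, pitch, yaw] about the fixed x, y, z axes, in that order (R = Rz(yaw) Ry(pitch) Rx(roll)).
In Python, from plant import movep, move_l, set_joints, gripper_to, hold, inverse_kinematics, observe, get_image, get_calibration, Unreachable, job_done gives the robot as it stands. Calls block until the motion is done:
- movep(position, orientation): joint-space move of the TCP to a pose.
- move_l(position, feed=0.15, rotation=None, max_force=None): straight line of the TCP; rotation=None keeps the orientation; feed is the mean speed in m/s. With max_force (N) it stops when the force on the tool has changed by that much, and returns True; else False.
- set_joints(angles): joint-space move.
- gripper_to(opening, f_grip=None): finger opening in m; f_grip is the grip in N (None keeps the last); returns when the fingers have stopped.
- hold(seconds).
- inverse_kinematics(position, orientation): joint angles nearest the present ones, or None.
- observe(): the state.
- get_image(name): name is "scene" or "top" or "wrist"; returns (picture, depth): 400x640x3 uint8, red, green, blue; 400x640 float32, m along the optical axis (not along the pixel's ray), 0 where there is no reading.
- get_calibration(name): a dict with "intrinsics" (3x3 intrinsics, pixels), "world_from_camera" (4x4, takes a point from camera to world coordinates). Camera axes: x right, y down, z forward; pixel columns grow to the right and rows downward; lengths in m; the calibration is good to about 2 mm. The wrist camera is an equidistant fisheye: a pixel r from the principal point sees the ray r / f radians off the axis. A picture is of the moment at which its call begins: read the wrist's pose just before it. get_calibration takes no time and is no camera call; for the wrist camera it gives the pose at the moment of the call.
A pose or a line that the arm cannot do raises Unreachable and nothing moves.
- job_done(): hands the job in; it is judged then, once.
The state is a dict: "time_s": time; "q": joint angles; "joint_velocities": joint speeds; "joint_torque": joint torques, N m; "eef_pos": TCP position; "tcp_rot": TCP orientation; "ft_force": force on the tool from outside, world axes, zero at the start; "torque": the same for the moment, N m; "opening": finger opening in m; "grasp_force": force on a finger pad.
Only numpy, scipy, OpenCV 4.12 (cv2) and the standard library are available. Lean on these libraries where they do the work, as an engineer would, in place of code of your own. Each camera call takes 0.05 s, during which the arm holds its last target. There are 200 camera calls.

TASK

The knob has come off the speed controller on the workbench. Pick it up, feel for the position where its D-shaped bore fits the controller's D-shaped spindle, and push it on until it snaps fully home; then use it to turn the spindle counter-clockwise until the knob's nose points at the long off mark, and let go. Press and turn gently, never forcing it, and leave the other things on the bench where they are.

Things in the scene. Friction and masses are not known exactly. Their poses are not given: they have to be found in the camera images.
- unit: Speed controller: grey steel case screwed to the bench, 200 (x) x 160 (y) x 70 mm high. Origin: centre of its underside. Front (with outlet) looks to its -x, z up. On top, in the middle: a round bezel (52 mm diameter, 4 mm high) with an upright steel D-spindle, painted scale marks around it.
- spindle (a point): On the spindle's axis at the bezel's upper face, 74 mm above the bench; axes of the unit (they do NOT turn with the spindle). The spindle is 14 mm in diameter, with a flat 3 mm off its axis and a chamfer (2 mm in, 2.5 mm down) round its top, not on the flat. 5.2 mm above this point two sprung bumps stand out 1.9 mm from its round sides, 90 degrees either side of the flat.
- spindle_top (a point): Centre of the spindle's upper end, 18 mm above spindle; axes of the unit. The spindle turns against 0.045 N m of friction and stays where it is left; turning the knob while pressing hard on its end drags it along. At the start it stands 0.4 to 2.8 rad clockwise (from above) from off; this angle is not measured: feel or see it.
- off_mark (a point): The off mark: the long, broad painted mark beside the bezel, on the unit's +y side, 39 mm from the spindle's axis. At off the spindle's flat looks to it. From off the spindle turns clockwise up to 4.7 rad, and counter-clockwise only 0.25 rad, to a hard stop.
- knob: Loose black plastic knob, about 90 g, upright on the bench: round skirt 46 mm in diameter, 0 to 23 mm high; on it a square grip 22 x 22 mm (sides along its x and y), 23 to 43 mm high. Origin: centre of its underside, on the bore's axis; z up. A pointed nose, white line on top, sticks out of the skirt on its +x side, 11 to 23 mm high.
- knob_bore (a point): Mouth of the knob's bore (same point as the knob's origin): open below, 20 mm deep, 15.4 mm wide, its flat 3.7 mm off the axis on the +x (nose) side, so the nose points the way the spindle's flat looks. It fits within about 0.12 rad and 0.7 mm. Unaligned, the knob stands on the spindle's end, this point 18 mm above spindle.
- knob_nose (a point): Top edge of the nose's tip: 31 mm from the knob's axis along its +x, 23 mm above its underside. Aligned, the knob drops freely until its underside is about 8 mm above spindle, where it meets the bumps; a push of about 10 N carries it over them and it snaps down, its underside on the bezel at spindle: fully home.
- glue: Glue bottle, 56 mm in diameter, 150 mm high; origin: centre of its underside. To be left alone.
- mug: White mug, 80 mm in diameter, 90 mm high, handle to its +y; origin: centre of its underside. To be left alone.
- driver: Screwdriver lying on the bench along its own x, handle to -x. To be left alone.
- offcut: Wood offcut, 110 x 60 x 30 mm; origin: centre of its underside. To be left alone.
There are look-alikes about, which are no part of the job. Of the things like the knob, leave any that is green, turquoise or yellow; of the rest the smaller one is meant.

How it is judged:
By the outcome, as a careful person would: the job done as asked, in the order asked, and still so for the second after the job is handed in, with the robot touching nothing.
It also fails if it takes over 72 s, if anything falls off the work surface, if the arm or the gripper's body presses on something with over 40 N, if the wrist force passes 120 N, or if a joint passes its speed limit or range.

## Working session

There is one attempt and no reset: what is moved stays moved. The work goes in short steps, each a Python script; the robot and the scene stay as the last script left them, time stands still between calls to the robot, and variables do not carry over. Pictures are saved under pics/ and viewed, at most 10 in all, crops included, and the job is handed in when it is done.

```bash
ls; mkdir -p pics; python3 - <<'E'
from plant import *
import cv2,numpy as np
for n in ("scene","top"):
    p,d=get_image(n); cv2.imwrite(f"pics/{n}.png",p[:,:,::-1]); np.save(f"pics/{n}_d.npy",d)
    c=get_calibration(n); print(n,np.round(c["intrinsics"],1).tolist(),np.round(c["world_from_camera"],3).tolist())
o=observe(); print(o)
E
```

```text
pics
scene [[417.9, 0.0, 318.4], [0.0, 417.9, 196.8], [0.0, 0.0, 1.0]] [[-0.803, 0.302, -0.513, 1.231], [0.595, 0.436, -0.675, 0.819], [0.02, -0.848, -0.53, 0.707], [0.0, 0.0, 0.0, 1.0]]
top [[393.6, 0.0, 326.2], [0.0, 393.6, 198.0], [0.0, 0.0, 1.0]] [[0.005, -0.997, 0.078, 0.527], [-1.0, -0.005, -0.001, 0.026], [0.001, -0.078, -0.997, 1.38], [0.0, 0.0, 0.0, 1.0]]
{'time_s': 0.1, 'q': array([ 1.03089790e+00,  2.21166053e-01,  1.52750980e+00,  6.07648808e-06,
        1.39471140e+00, -1.26104609e-01]), 'joint_velocities': array([-2.19910819e-04,  9.94956518e-05, -2.60046566e-03, -1.77613248e-03,
       -5.64802445e-04, -1.36124089e-05]), 'joint_torque': array([ 1.22045323e-03, -4.98239958e+01, -3.90549088e+01, -7.92839774e-05,
        5.47642776e-03, -1.17380164e-04]), 'eef_pos': array([0.2510205 , 0.57176971, 0.23029007]), 'tcp_rot': array([-3.13981306e+00, -2.31640947e-04,  2.72779756e+00]), 'ft_force': array([ 0.56373908,  0.08359895, -0.10755292]), 'torque': array([ 0.01788023, -0.03799177, -0.02696322]), 'grasp_force': 0.0, 'opening': 0.08565517813237407}
```

View pics/top.png

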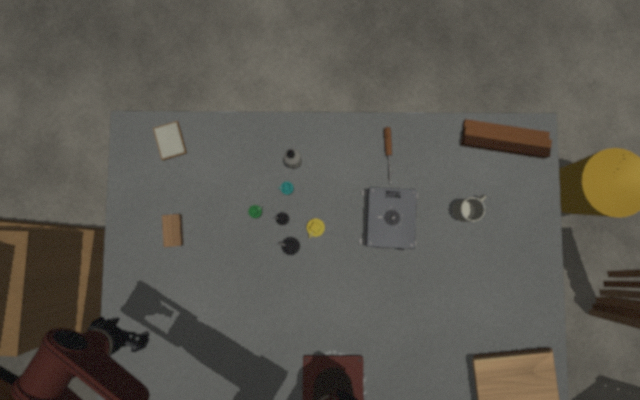

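View pics/scene.png

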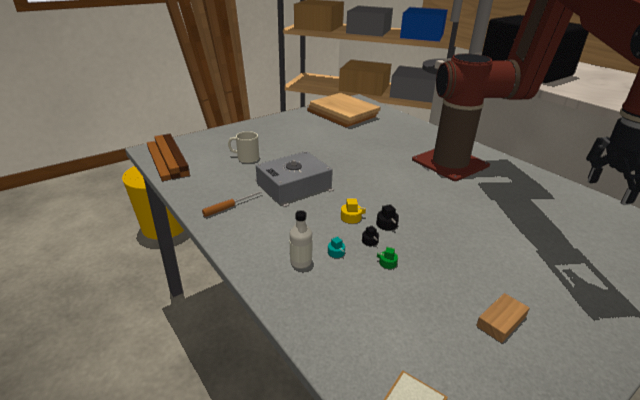

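The top view shows the small black knob at (282,218), with the larger black one at (290,245), yellow at (316,228), green at (255,211) and turquoise at (287,188). The unit is at (392,217), with its dark outlet-like patch at (393,194). The scene view agrees, with the small black knob at (370,236). Next I'll look from closer with the wrist camera.

```bash
cat > h.py <<'E'
from plant import *
import cv2,numpy as np
def px2w(name,u,v,z,c=None):
    c=c or get_calibration(name);K=np.array(c["intrinsics"]);T=np.array(c["world_from_camera"])
    a=(u-K[0,2])/K[0,0];b=(v-K[1,2])/K[1,1]
    if name=="wrist":
        r=np.hypot(a,b);s=np.sin(r)/r if r>1e-9 else 1;ray=np.array([a*s,b*s,np.cos(r)])
    else: ray=np.array([a,b,1])
    w=T[:3,:3]@ray;return T[:3,3]+w*(z-T[2,3])/w[2]
def w2px(P,c):
    K=np.array(c["intrinsics"]);T=np.array(c["world_from_camera"])
    p=T[:3,:3].T@(np.array(P)-T[:3,3]);r=np.arctan2(np.hypot(p[0],p[1]),p[2]);h=np.hypot(p[0],p[1])
    return K[0,0]*r*p[0]/h+K[0,2],K[1,1]*r*p[1]/h+K[1,2]
def rect(c,x0,y0,z,half,n,img):
    """top-down orthographic view of plane z from the wrist picture; up=+x, left=+y"""
    m=np.array([[w2px((x0+half-2*half*i/n,y0+half-2*half*j/n,z),c) for j in range(n)] for i in range(n)],np.float32)
    return cv2.remap(img,m[...,0],m[...,1],cv2.INTER_CUBIC)
E
python3 - <<'E'
from h import *
d=np.load("pics/top_d.npy")
for n,u,v,z in(("knob",282,218,.035),("unit",392,217,.075),("big",290,245,.04),("glue",291,156,.1)):
    print(n,px2w("top",u,v,z).round(3),d[v,u])
k=px2w("top",282,218,.035)
u=px2w("top",392,217,.075)
D=[np.pi,0,np.pi/2]
ims=[]
for n,P,z,h in(("k",k,.03,.09),("u",u,.074,.09)):
  for y in (np.pi/2,-np.pi/2,np.pi):
    q=inverse_kinematics([P[0]-.06,P[1],.30],[np.pi,0,y]); print(n,y,None if q is None else q.round(2))
# camera offset relative to tool
c=get_calibration("wrist");T=np.array(c["world_from_camera"]);print(T.round(3).tolist(),np.array(c["intrinsics"]).round(1).tolist())
E
```

```text
knob [0.563 0.175 0.035] 1.3355331
unit [ 0.567 -0.194  0.075] 1.2874593
big [0.472 0.146 0.04 ] 1.3158925
glue [0.765 0.141 0.1  ] 1.2443514
k 1.5707963267948966 [ 0.19 -0.04  1.68 -0.    1.5   0.19]
k -1.5707963267948966 None
k 3.141592653589793 [ 0.19 -0.04  1.68  0.    1.5  -1.38]
u 1.5707963267948966 [-0.51 -0.01  1.65  0.    1.5  -0.51]
u -1.5707963267948966 [-0.51 -0.01  1.65 -0.    1.5   2.63]
u 3.141592653589793 [-0.51 -0.01  1.65  0.    1.5  -2.08]
[[0.402, 0.878, 0.262, 0.184], [0.916, -0.385, -0.116, 0.602], [-0.001, 0.286, -0.958, 0.373], [0.0, 0.0, 0.0, 1.0]] [[309.7, 0.0, 315.9], [0.0, 309.7, 198.2], [0.0, 0.0, 1.0]]
```

```bash
python3 - <<'E'
from h import *
ims=[]
for n,P,z,h in(("k",(.563,.175),.043,.08),("u",(.567,-.194),.074,.08)):
    movep([P[0]-.07,P[1],.24],[np.pi,0,np.pi/2]); hold(.3)
    c=get_calibration("wrist"); p,d=get_image("wrist"); np.savez(f"pics/{n}.npz",p=p,d=d,T=c["world_from_camera"],K=c["intrinsics"])
    print(n,np.array(c["world_from_camera"]).round(3).tolist(), w2px((*P,z),c))
    ims.append(cv2.resize(rect(c,*P,z,h,400,p),(400,400)))
    cv2.imwrite(f"pics/{n}_raw.png",p[:,:,::-1])
cv2.imwrite("pics/near.png",np.hstack(ims)[:,:,::-1]); print(observe()["time_s"])
E
```

```text
k [[1.0, 0.001, 0.001, 0.492], [0.001, -0.958, -0.285, 0.249], [0.001, 0.285, -0.958, 0.382], [0.0, 0.0, 0.0, 1.0]] (np.float64(377.9896164477501), np.float64(175.2347861977051))
u [[1.0, 0.001, 0.002, 0.497], [0.002, -0.958, -0.285, -0.12], [0.001, 0.285, -0.958, 0.382], [0.0, 0.0, 0.0, 1.0]] (np.float64(383.2752870976218), np.float64(181.81144686440467))
3.8833
```

View pics/near.png

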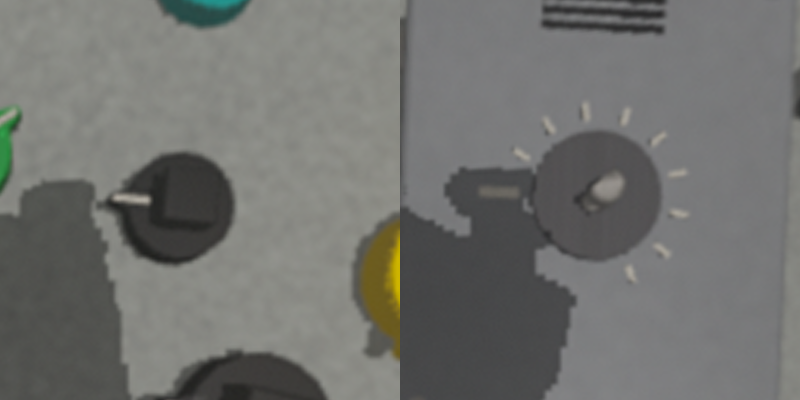

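Left half, in the top-down rectified view: the small knob's grip runs about (163,170) to (215,228), with its nose line at (110–150,199) pointing to world +y. Right half: the bezel centre is at about (598,195) and the off mark at (498,192), also on the +y side and 40 mm away as it should be. I'll enlarge the spindle and the grip.

```bash
python3 - <<'E'
from h import *
def ld(n):
    f=np.load(f"pics/{n}.npz"); return f["p"],dict(intrinsics=f["K"],world_from_camera=f["T"])
p,c=ld("k"); a=rect(c,.563,.18,.043,.032,400,p)
p,c=ld("u"); b=rect(c,.569,-.193,.092,.016,400,p)
f=lambda i:cv2.convertScaleAbs(i,alpha=1.8,beta=0)
a=cv2.convertScaleAbs(a,alpha=3,beta=-30)
cv2.imwrite("pics/zoom.png",np.hstack([a,f(b)])[:,:,::-1])
# bezel / spindle in depth
f=np.load("pics/u.npz");d=f["d"];K=f["K"];T=f["T"]
v,u=np.mgrid[:400,:640];A=(u-K[0,2])/K[0,0];B=(v-K[1,2])/K[1,1];r=np.hypot(A,B);s=np.tan(r)/r
W=np.stack([A*s*d,B*s*d,d],-1)@T[:3,:3].T+T[:3,3]
m=(np.hypot(W[...,0]-.567,W[...,1]+.194)<.06)
z=W[...,2]; t=m&(z>.085); print("spindle pts",t.sum(),W[t].mean(0).round(4),z[t].max()); 
e=m&(np.hypot(W[...,0]-.567,W[...,1]+.194)>.035);print("case z",np.median(z[e]))
bz=m&(abs(z-.074)<.0015);print(bz.sum(),W[bz].mean(0).round(4))
f=np.load("pics/k.npz");d=f["d"];T=f["T"];W=np.stack([A*s*d,B*s*d,d],-1)@T[:3,:3].T+T[:3,3]
t=(np.hypot(W[...,0]-.563,W[...,1]-.18)<.04)&(W[...,2]>.038);P=W[t];print("grip top",t.sum(),P.mean(0).round(4),P[:,2].max())
rr=cv2.minAreaRect((P[:,:2]*1000).astype(np.float32));print(rr)
E
```

```text
spindle pts 17335 [ 0.5425 -0.1832  0.3162] 0.3484379052214025
case z 0.07098553780964548
1577 [ 0.5688 -0.1924  0.0738]
grip top 12771 [0.5475 0.1831 0.305 ] 0.348548790027254
((549.4465942382812, 176.92205810546875), (29.938793182373047, 53.67920684814453), 83.24406433105469)
```

View pics/zoom.png

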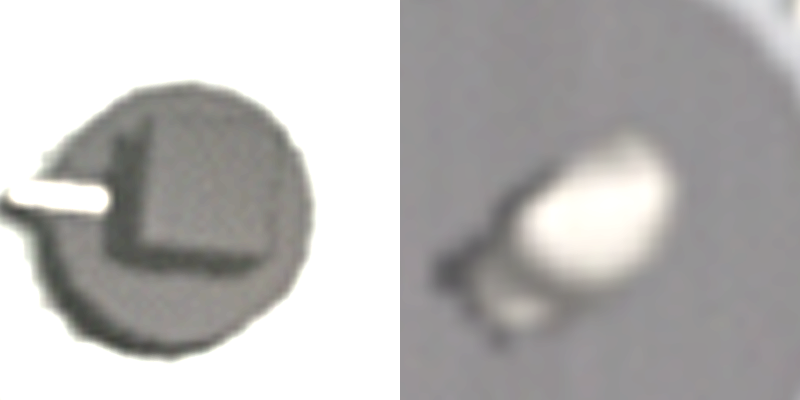

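```bash
cat >> h.py <<'E'
def cloud(p,d,K,T):
    v,u=np.mgrid[:400,:640];A=(u-K[0,2])/K[0,0];B=(v-K[1,2])/K[1,1];r=np.hypot(A,B);s=np.tan(r)/r
    return np.stack([A*s*d,B*s*d,d],-1)@T[:3,:3].T+T[:3,3]
E
python3 - <<'E'
from h import *
f=np.load("pics/k.npz");W=cloud(*[f[k] for k in "pdKT"])
def circ(P):
    for _ in range(4):
        s=np.linalg.lstsq(np.c_[P,np.ones(len(P))],(P**2).sum(1),rcond=None)[0];c=s[:2]/2;r=np.sqrt(s[2]+c@c)
        e=abs(np.hypot(*(P-c).T)-r);P=P[e<=np.percentile(e,85)]
    return c,r,len(P)
def outline(W,c0,R,lo,hi):
    m=((np.hypot(W[...,0]-c0[0],W[...,1]-c0[1])<R)&(W[...,2]>lo)&(W[...,2]<hi))
    return m,W[m][:,:2]
m,P=outline(W,(.566,.178),.04,.039,.047);print("grip",len(P),P.mean(0).round(4),cv2.minAreaRect((P*1000).astype(np.float32)),W[m][:,2].mean())
m,P=outline(W,(.566,.178),.045,.019,.03);h=cv2.convexHull((P*1000).astype(np.float32))[:,0]/1000;h=h[h[:,1]<.19];print("skirt",circ(h))
f=np.load("pics/u.npz");W=cloud(*[f[k] for k in "pdKT"])
m,P=outline(W,(.569,-.192),.04,.0728,.08);h=cv2.convexHull((P*1000).astype(np.float32))[:,0]/1000;print("bezel",circ(h),np.median(W[m][:,2]))
m,P=outline(W,(.569,-.192),.012,.088,.1);print("sp top",len(P),P.mean(0).round(4),cv2.minAreaRect((P*1000).astype(np.float32)))
# off mark centroid by brightness
n=300;h=.02;cc=dict(intrinsics=f["K"],world_from_camera=f["T"])
g=cv2.cvtColor(rect(cc,.57,-.153,.07,.02,n,f["p"]),cv2.COLOR_RGB2GRAY)
# relative brightening over local background
b=(g.astype(int)-cv2.medianBlur(g,151).astype(int)>12);ys,xs=np.nonzero(b);print("off",b.sum(),.57+h-2*h*np.median(ys)/n,-.153+h-2*h*np.median(xs)/n, cv2.minAreaRect(np.c_[xs,ys].astype(np.float32)))
E
```

```text
grip 367 [0.5651 0.1788] ((565.4135131835938, 178.4137420654297), (22.67845916748047, 22.057140350341797), 84.07937622070312) 0.042563198228162555
skirt (array([0.56530318, 0.17836495]), np.float64(0.022552421281483825), 11)
bezel (array([ 0.56913608, -0.19271801]), np.float64(0.025984650202180846), 16) 0.07380420751618938
sp top 114 [ 0.5677 -0.193 ] ((567.86474609375, -193.86732482910156), (9.893036842346191, 13.9785737991333), 47.351078033447266)
off 12594 0.5685333333333333 -0.14953333333333335 ((137.9393310546875, 140.10263061523438), (203.3355255126953, 340.32379150390625), 69.80266571044922)
```

The depth data matches the given sizes:

| Feature | Position (m) | Angle / size |
|---|---|---|
| Grip | (.5654, .1784) | 84°, 22 mm square |
| Bezel | (.5691, -.1927) | r 26.0 mm |
| Spindle flat | – | looks towards about 0.75 rad |

Now the pick.

```bash
python3 - <<'E'
from h import *
X,Y,yaw=.5654,.1784,1.467
gripper_to(.036,30)
movep([X,Y,.09],[np.pi,0,yaw])
hit=move_l([X,Y,.016],feed=.03,max_force=2.5); o=observe();print(hit,o["eef_pos"],o["ft_force"],o["opening"])
z=o["eef_pos"][2]
move_l([X,Y,z+.003],feed=.05)
gripper_to(0.015,35);hold(.2);o=observe();print(o["opening"],o["grasp_force"],o["eef_pos"],o["ft_force"],o["time_s"])
E
```

```text
True [0.56543735 0.17839955 0.02202406] [-0.56834144 -0.56404564  5.27667919] 0.0360053284866763
0.021542951198784927 34.656742215156555 [0.56546048 0.17841396 0.02503914] [ 0.35760247 -0.59165365  0.94591755] 8.6417
```

```bash
python3 - <<'E'
from h import *
X,Y=.5691,-.1927
o=observe();p=o["eef_pos"]
move_l([p[0],p[1],.15],feed=.15)
ft0=None
movep([X,Y,.150],[np.pi,0,.75]);
o=observe();print(o["opening"],o["ft_force"],o["time_s"])
for yaw in (.75,.6,.9,.45,1.05):
    movep([X,Y,.121],[np.pi,0,yaw]); f0=observe()["ft_force"]
    hit=move_l([X,Y,.108],feed=.02,max_force=3); o=observe()
    print(yaw,hit,o["eef_pos"].round(4),(o["ft_force"]-f0).round(2),o["torque"].round(3),o["time_s"])
    if not hit or o["eef_pos"][2]<.1125: break
E
```

```text
0.021275147082746724 [-0.04514175  0.32641399 -0.75671289] 11.0083
0.75 False [ 0.5691 -0.1927  0.108 ] [ 0.6   0.41 -1.22] [ 0.006 -0.04   0.02 ] 12.0583
```

It dropped in at the first try. Next I push it gently over the bumps.

```bash
python3 - <<'E'
from h import *
X,Y=.5691,-.1927
print(observe()["ft_force"].round(2))
z=.108
while z>.0975:
    z-=.001
    hit=move_l([X,Y,z],feed=.02,max_force=16);o=observe()
    print(round(z,4),hit,o["eef_pos"].round(4),o["ft_force"].round(1),round(o["opening"],4),o["time_s"])
    if hit: break
    if z<.1 and o["ft_force"][2]>5: break
c=get_calibration("wrist"); p,d=get_image("wrist"); np.savez("pics/in.npz",p=p,d=d,T=c["world_from_camera"],K=c["intrinsics"])
E
```

```text
[ 0.58 -0.29 -1.56]
0.107 False [ 0.5691 -0.1928  0.1071] [ 0.3 -0.  -0.9] 0.0216 12.3083
0.106 False [ 0.5694 -0.1929  0.1062] [ 0.5 -1.4  0.3] 0.0211 12.5583
0.105 False [ 0.5696 -0.193   0.1054] [ 1.4 -1.9  0.5] 0.0214 12.8083
0.104 False [ 0.5694 -0.1928  0.104 ] [ 3.5 -1.1 -0.1] 0.0214 13.0583
0.103 False [ 0.5691 -0.1927  0.1025] [ 4.2 -1.8 -2.8] 0.0215 13.3083
0.102 False [ 0.5691 -0.1928  0.1016] [ 4.3 -2.9 -3.7] 0.0214 13.5583
0.101 False [ 0.569  -0.1928  0.1006] [ 4.8 -2.8 -4.6] 0.021 13.8083
0.1 False [ 0.569  -0.1927  0.0997] [ 3.9 -4.1 -3.7] 0.0213 14.0583
0.099 False [ 0.5691 -0.1927  0.0991] [ 2.5 -2.7 -0. ] 0.0213 14.3083
0.098 False [ 0.5691 -0.1927  0.099 ] [ 0.3 -0.4  5. ] 0.0211 14.5583
0.097 False [ 0.5691 -0.1927  0.099 ] [-2.3 -0.8 12.1] 0.021 14.8083
```

Home: underside at 74 mm. Off direction is 1.52 rad (mark 39.1 mm from the axis, and the vent slats agree). Turning counter-clockwise now.

```bash
python3 - <<'E'
from h import *
X,Y=.5691,-.1927
move_l([X,Y,.0992],feed=.02)
for yaw in np.linspace(.75,1.52,9)[1:]:
    move_l([X,Y,.0992],feed=.02,rotation=[np.pi,0,yaw]) 
    o=observe();print(round(yaw,3),o["tcp_rot"][2].round(3),o["eef_pos"].round(4),o["ft_force"].round(1),o["torque"].round(3),o["time_s"])
    if abs(o["torque"][2])>.4: break
E
```

```text
0.846 0.844 [ 0.5691 -0.1927  0.0991] [ 3.3 -2.2 -1.3] [-0.422 -0.519  0.044] 15.3667
0.942 0.938 [ 0.5692 -0.1927  0.0991] [ 3.1 -2.4 -0.6] [-0.375 -0.756 -0.063] 15.6167
1.039 1.034 [ 0.5692 -0.1927  0.0991] [ 3.6 -1.3 -1.6] [-0.303 -0.753 -0.051] 15.8667
1.135 1.13 [ 0.5691 -0.1927  0.0991] [ 4.6 -1.9 -1.8] [-0.42  -0.799 -0.027] 16.1167
1.231 1.226 [ 0.569  -0.1927  0.0991] [ 3.9 -1.7 -3. ] [-0.377 -0.707  0.016] 16.3667
1.328 1.322 [ 0.569  -0.1927  0.0991] [ 2.9 -2.  -1.7] [-0.436 -0.669  0.033] 16.6167
1.424 1.418 [ 0.569  -0.1927  0.0992] [ 3.6 -2.8 -2.3] [-0.422 -0.644 -0.041] 16.8667
1.52 1.515 [ 0.5691 -0.1927  0.0992] [ 3.9 -2.2 -2. ] [-0.405 -0.642  0.022] 17.1167
```

Turned. Release, back off upward, and look.

```bash
python3 - <<'E'
from h import *
X,Y=.5691,-.1927
gripper_to(.045);move_l([X,Y,.17],feed=.1)
movep([X-.07,Y,.24],[np.pi,0,np.pi/2]);hold(.3)
c=get_calibration("wrist"); p,d=get_image("wrist"); np.savez("pics/e.npz",p=p,d=d,T=c["world_from_camera"],K=c["intrinsics"])
W=cloud(p,d,c["intrinsics"],c["world_from_camera"])
m=(np.hypot(W[...,0]-X,W[...,1]-Y)<.03)&(W[...,2]>.112)&(W[...,2]<.125);P=W[m]
print(len(P),P.mean(0).round(4),np.median(P[:,2]).round(4),cv2.minAreaRect((P[:,:2]*1000).astype(np.float32)))
a=rect(c,.569,-.17,.097,.045,400,p);b=rect(c,.569,-.17,.070,.045,400,p)
cv2.imwrite("pics/end.png",cv2.convertScaleAbs(np.hstack([a,b]),alpha=1.8)[:,:,::-1])
print(observe()["time_s"])
E
```

```text
567 [ 0.5686 -0.1922  0.1164] 0.1165 ((569.168212890625, -192.44288635253906), (22.66266632080078, 22.08544921875), 86.31607055664062)
19.1667
```

View pics/end.png

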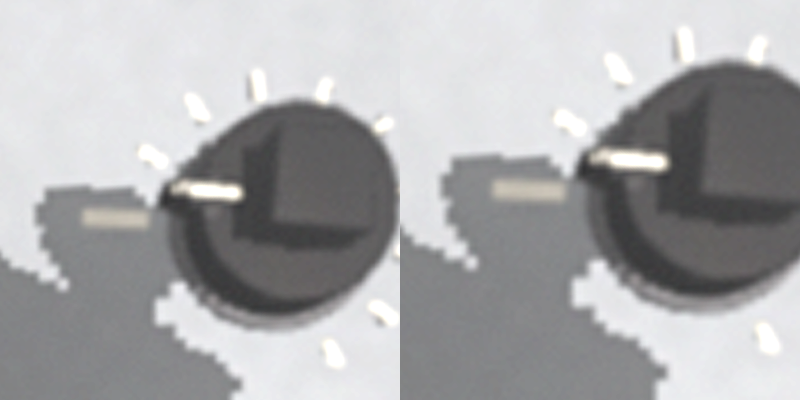

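The picture shows the white nose line at (172–240, 189) in the left half and the off mark at (492–565, 190) in the right half. The nose is at 1.507 rad and the mark at 1.517 rad. The grip top is at 116.5 mm, where fully home gives 117 mm. The gripper is clear, so I'm handing in.

```bash
python3 -c "
from plant import *
print(job_done())"
```

```text
the job is handed in; nothing more can be done
None
```

The small black knob is snapped fully home on the spindle and turned counter-clockwise until its nose points at the off mark (within about 0.01 rad by camera), the gripper has let go, and the job was handed in at about 19 s.

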